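# Unclamp the grain mill and take off its lid

### The job

Open the grain mill for cleaning: turn each of the three red clamp knobs anticlockwise right up to its end stop, and only then lift the lid off by its wooden grip. Set the lid down flat, right way up, in the middle of the cork mat, holding it until it stands there rather than dropping it. Leave the clamps fully open and everything else on the counter as it was.

Things in the scene. Friction and masses are not known exactly. Their poses are not given: they have to be found in the camera images.
- clamp_left (a joint): the +y uphill clamp: angle in rad, grows as its red knob turns anticlockwise seen from outside; starts at 0.1 to 0.6. At 0 its brass fan-shaped plate is centred over the lid rim. Its hard end stop lies somewhere from 1.9 to 2.4, different for each clamp: feel for it (drag 0.2 N m on the way, rigid at the stop). Stays where left; may need a regrasp
- left_grip (a point): on that clamp's bolt axis, at grip height in its red bar knob: 66 long, 18 wide, 34 mm high, from 19 mm below to 15 mm above this point; fan-shaped plate (radius 42) ends 24 mm below it. z points out along the bolt, 30 degrees from vertical, leaning to the mill's front; x along the bar, so fingers close along y; turns with the knob
- clamp_near (a joint): the downhill, front (nearest the robot) clamp: angle in rad, grows as its red knob turns anticlockwise seen from outside; starts at 0.1 to 0.6. At 0 its brass fan-shaped plate is centred over the lid rim. Its hard end stop lies somewhere from 1.9 to 2.4, different for each clamp: feel for it (drag 0.2 N m on the way, rigid at the stop). Stays where left; may need a regrasp
- near_grip (a point): on that clamp's bolt axis, at grip height in its red bar knob: 66 long, 18 wide, 34 mm high, from 19 mm below to 15 mm above this point; fan-shaped plate (radius 42) ends 24 mm below it. z points out along the bolt, 30 degrees from vertical, leaning to the mill's front; x along the bar, so fingers close along y; turns with the knob
- clamp_right (a joint): the -y uphill clamp: angle in rad, grows as its red knob turns anticlockwise seen from outside; starts at 0.1 to 0.6. At 0 its brass fan-shaped plate is centred over the lid rim. Its hard end stop lies somewhere from 1.9 to 2.4, different for each clamp: feel for it (drag 0.2 N m on the way, rigid at the stop). Stays where left; may need a regrasp
- right_grip (a point): on that clamp's bolt axis, at grip height in its red bar knob: 66 long, 18 wide, 34 mm high, from 19 mm below to 15 mm above this point; fan-shaped plate (radius 42) ends 24 mm below it. z points out along the bolt, 30 degrees from vertical, leaning to the mill's front; x along the bar, so fingers close along y; turns with the knob
- mill: fixed countertop grain mill, white sloping deck 250 x 270 mm on a birch and black foot; origin under it on the counter, below the middle of the lid; its front (-x) is the low side. The deck slopes 30 degrees, rising toward +x. Three clamps stand 95 mm from the lid's centre, at 60, 180 and 300 degrees round it
- chamber (a point): where the lid's origin is while the lid is seated in the mill, on the axis of the milling chamber (the lid has about 4 mm of play); its axes are those of the mill, not of the sloping deck
- lid: loose aluminium lid, 0.3 kg, 60 mm high: rim 132 mm diameter, 8 thick; below it a spigot 92 diameter, 8 deep, in the chamber; on top a brown wooden bar grip. Origin at the centre of the spigot's underside, z along its axis (30 degrees from vertical while seated). Clamp plates overlap its rim by 13 mm and hold it down till turned to about 1.8 rad
- lid_grip (a point): grip point in the lid's wooden bar, on the lid's axis 48 mm above its origin; the bar runs along x, 66 mm, is 18 mm wide along y (fingers close along y) and reaches from 20 mm below to 12 mm above this point; z outward
- board: fixed birch baking board 280 (x) x 200 (y) x 16 mm; origin under its centre. A round cork mat lies on its near half, the egg cup stands on its far half
- mat_top (a point): centre of the top of the round cork mat on the board, 170 mm diameter, 22 mm above the counter; z up
- egg_cup: bystander: white ceramic egg cup, 50 mm diameter, 62 mm high, on the far half of the board; origin under its foot
- bowls: bystander: stack of three nested steel mixing bowls, 190 mm diameter, 109 mm high; origin underneath
- jug: bystander: glass measuring jug, 100 mm diameter, 130 mm high, handle on +y; origin underneath
- rolling_pin: bystander: birch rolling pin lying along its y, 390 mm long, 52 mm thick; origin underneath
- scraper: bystander: flat green dough scraper 85 x 120 x 12 mm lying flat; origin underneath
- flour_jar: bystander: glass flour jar, 90 mm diameter, 150 mm high; origin underneath
- tin: bystander: blue tin, 72 mm diameter, 110 mm high; origin underneath
Mind the look-alikes: they are no part of the job. Of the things that look like the lid, the smallest one is meant.

How it is judged:
On the way, in this order (a step that is already met when the one before it is completed fails the run):
1. all three clamps are turned to their end stops (within 0.1 rad) while the lid is still seated on the mill (value of joint clamp_left above 2.05 rad and value of joint clamp_near above 1.9 rad and value of joint clamp_right above 2.2 rad and distance between lid and chamber below 0.015 m), for 0.2 s.
2. the lid is lifted clear of the mill, held in the fingers (distance between lid and chamber above 0.04 m and contact force between the fingers and lid above 1 N), for 0.1 s.
3. the lid stands on the cork mat while the fingers still hold it (contact force between lid and board above 0.5 N and contact force between the fingers and lid above 1 N and horizontal distance between lid and mat_top below 0.04 m), for 0.05 s.
At the end, for the whole second after the job is handed in: All three clamps stand within 0.1 rad of their end stops; the lid lies flat (within 0.08 rad), right way up and at rest on the cork mat, its centre within 35 mm of the mat's centre and its underside within 5 mm of the mat's top (value of joint clamp_left above 2.05 rad and value of joint clamp_near above 1.9 rad and value of joint clamp_right above 2.2 rad and horizontal distance between lid and mat_top below 0.035 m and z of lid in the frame of mat_top between -0.005 and 0.005 m and angle between lid's own z axis and vertical below 0.08 rad and linear speed of lid below 0.02 m/s); the robot touches nothing.
It fails at once if a bystander (egg cup) is pushed more than 25 mm or tipped over (distance of egg_cup from where it was at the start of the episode above 0.025 m or angle between egg_cup's own z axis and vertical above 0.35 rad).
It fails at once if a bystander (bowls, jug, rolling pin) is pushed more than 25 mm or tipped over (distance of any of bowls, jug, rolling_pin from where it was at the start of the episode above 0.025 m or angle between any of bowls, jug, rolling_pin's own z axis and vertical above 0.35 rad).
It fails at once if a bystander (scraper, flour jar, tin) is pushed more than 25 mm or tipped over (distance of any of scraper, flour_jar, tin from where it was at the start of the episode above 0.025 m or angle between any of scraper, flour_jar, tin's own z axis and vertical above 0.35 rad).
It also fails if it takes over 72 s, if anything falls off the work surface, if the arm or the gripper's body presses on something with over 40 N, if the wrist force passes 120 N, or if a joint passes its speed limit or range.

### The arm

A 6-joint arm with a two-finger parallel gripper is mounted at the origin on the work surface. World frame = base frame: x ahead of the robot, y to its left, z up, the work surface at z = 0. Lengths are in m, angles in rad, forces in N, time in s.
With the tool pointing down it reaches from about 0.35 to 0.775 m from the base axis. Payload 7.3 kg.
Tool frame: the origin (TCP) lies at the very end of the fingers, on their centre line; the grasp point (between the pads) lies 19 mm behind it; z points along the fingers, y is the line along which they close (so a half turn about z gives the same grasp; the last joint's range is limited). The gripper opens to 92 mm and grips with 3 to 60 N. Pads are 19 mm wide; open, the fingers measure 130 mm over their backs; the gripper's body (75 mm by 190 mm) begins 47 mm behind the grasp point.
Start: joints at [1.026, 0.342, 1.524, -0, 1.275, -0.146], TCP at [0.204, 0.484, 0.227] pointing down, gripper open.
Joint ranges: [-2.53, 2.53], [-0.77, 2.02], [0.04, 2.7], [-1, 4.14], [0.28, 2.66], [-3.11, 3.11]. Speed limits (rad/s): [2.57, 2.57, 3.14, 3.14, 3.14, 3.14].

### API

Orientations are given as [roll, pitch, yaw] about the fixed x, y, z axes, in that order (R = Rz(yaw) Ry(pitch) Rx(roll)).
In Python, from cell import telemetry, eyes, job gives the robot as it stands.
- The arm moves only by the tool apply_moves, never from a script. Its arguments are lists of equal length, an entry for each row: "delta_pos": the shift along the world's x, y, z each as a share of 0.4 m, from -1 to 1, a list of three; "dr": the turn, a rotation vector about the world's x, y, z each as a share of 0.5 rad, from -1 to 1, a list of three; "jaw": the opening, from 0 (shut) to 1 (fully open). A call has 1 to 8 rows; each row is the pose to reach, as a shift and turn from the pose commanded when the call began; what a row does not reach only later rows make up. A row lasts 1/12 s, in which the tool goes at most 41.7 mm and 7.16 degrees, less where a joint would pass 70% of its speed; a pose out of reach is approached as far as the arm can. A call with a number of a shift or a turn outside -1 to 1 is refused whole. A call with a gripper value outside its range is refused whole. The fingers move at their own pace and stop on an object; "force" is the grip in N (left out, the last holds). Time passes only in rows, so rows that repeat a pose let the fingers close. It gives the time, the measured TCP pose, the force, the opening and the grip force at its end, in the units of the state.
- telemetry.observe(): the state, without advancing time (a new reading comes with each control period).
- eyes.read_camera(name): name is "side" or "top"; returns the picture (384x512x3 uint8, red, green, blue); there is no depth.
- eyes.camera_model(name): a dict with "vertical_fov" (degrees; the focal length in pixels is half the picture's height over the tangent of half this angle, whatever the lens; pixels are square), "cx", "cy" (the principal point, pixels), "rvec" (rotation vector, rad) and "tvec" (3), from world to camera coordinates, as OpenCV has them. Camera axes: x right, y down, z forward; pixel columns grow to the right and rows downward; lengths in m; the calibration is good to about 2 mm. A picture is of the moment at which its call begins. camera_model takes no time and is no camera call.
- job.hand_in(): hands the job in; it is judged then, once.
The state is a dict: "time": time; "qpos": joint angles; "qvel": joint speeds; "joint_efforts": joint torques, N m; "tool_pos": TCP position; "tool_rot": TCP orientation; "contact_force": force on the tool from outside, world axes, zero at the start; "torque": the same for the moment, N m; "opening": finger opening in m; "grip_force": force on a finger pad.
Only numpy, scipy, OpenCV 4.12 (cv2) and the standard library are available. Lean on these libraries where they do the work, as an engineer would, in place of code of your own. Each camera call takes 0.05 s, during which the arm holds its last target. There are 200 camera calls.

## Working session

There is one attempt and no reset: what is moved stays moved. The work goes in short steps, Python scripts to look and compute and a tool call to move; the robot and the scene stay as the last step left them, time stands still between calls to the robot, and variables do not carry over. Pictures are saved under pics/ and viewed, at most 10 in all, crops included, and the job is handed in when it is done.

Besides the shell and the picture viewer there is one more tool, called after "Call:" as name(argument=value, ...) on one line, values as JSON. apply_moves: Moves the arm, as the interface text tells. Its arguments: {"type":"object","properties":{"delta_pos":{"type":"array"},"dr":{"type":"array"},"jaw":{"type":"array"},"force":{"type":"number"}},"required":["delta_pos","dr","jaw"]}

```bash
ls; mkdir -p pics
python3 - <<'E'
from cell import telemetry, eyes, job
import cv2
for n in ("side","top"):
    im=eyes.read_camera(n); cv2.imwrite(f"pics/{n}0.png",im[:,:,::-1]); print(n,eyes.camera_model(n))
print(telemetry.observe())
E
```

```text
pics
side {'vertical_fov': 42.20247616711836, 'cx': 257.52693016792307, 'cy': 195.15471315868277, 'rvec': array([ 2.28321623, -0.84792823,  0.31603774]), 'tvec': array([-0.41857301,  0.34042586,  1.38740334])}
top {'vertical_fov': 48.43338521712232, 'cx': 255.48456606858016, 'cy': 190.57266969145385, 'rvec': array([ 2.18858323, -2.14031761,  0.09480957]), 'tvec': array([-0.00965452,  0.54392997,  1.42315823])}
{'time': 0.1, 'qpos': array([ 1.02599822e+00,  3.42644809e-01,  1.52487238e+00, -3.31662100e-06,
        1.27539760e+00, -1.46010969e-01]), 'qvel': array([-0.00040876, -0.00100824, -0.00221143, -0.00166429, -0.00028603,
       -0.00099083]), 'joint_efforts': array([ 1.45955510e-03, -4.32003844e+01, -2.44694495e+01,  7.20569445e-02,
        5.24975604e-02, -2.57910284e-05]), 'tool_pos': array([0.2036657 , 0.48351685, 0.22613587]), 'tool_rot': array([-3.14028413e+00, -1.89222775e-04,  2.74280636e+00]), 'contact_force': array([-0.02857202, -0.83830365,  0.62605615]), 'torque': array([-0.01261307, -0.01520409, -0.03305121]), 'grip_force': 0.0, 'opening': 0.09143515638516135}
```

View pics/side0.png

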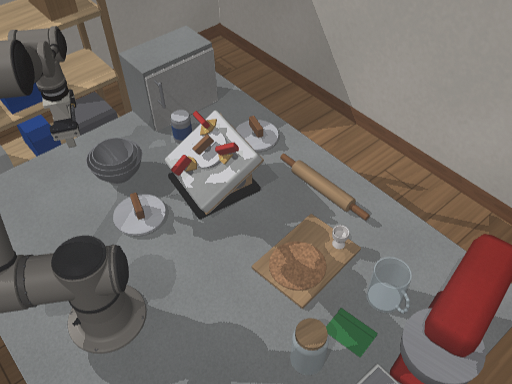

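View pics/top0.png

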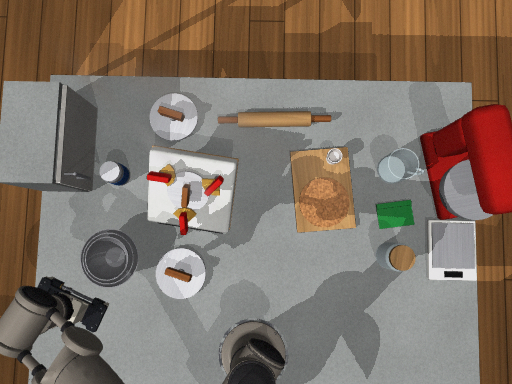

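```bash
cat > h.py <<'E'
import numpy as np, cv2
from scipy.optimize import least_squares
from scipy.spatial.transform import Rotation as R
from cell import telemetry, eyes, job
def cam(n):
    m=eyes.camera_model(n); f=192/np.tan(np.radians(m['vertical_fov'])/2)
    return m['rvec'],m['tvec'],np.array([[f,0,m['cx']],[0,f,m['cy']],[0,0,1.]])
def proj(n,p):
    r,t,K=cam(n); return cv2.projectPoints(np.atleast_2d(np.float64(p)),r,t,K,None)[0][:,0]
def ray(n,uv):
    r,t,K=cam(n); Q=cv2.Rodrigues(r)[0]; return -Q.T@t, Q.T@np.linalg.inv(K)@np.array([*uv,1.])
def plane(n,uv,p0,nrm):
    c,d=ray(n,uv); return c+d*((np.asarray(p0)-c)@nrm)/(d@nrm)
def tri(uvs):
    A=np.zeros((3,3));b=np.zeros(3)
    for n,uv in uvs.items():
        c,d=ray(n,uv);d=d/np.linalg.norm(d);P=np.eye(3)-np.outer(d,d);A+=P;b+=P@c
    return np.linalg.solve(A,b)
def blobs(mask,amin=15):
    k,l,s,c=cv2.connectedComponentsWithStats(mask.astype(np.uint8)); out=[]
    for i in range(1,k):
        if s[i,4]>=amin:
            m=cv2.moments((l==i).astype(np.uint8),True)
            th=.5*np.arctan2(2*m['mu11'],m['mu20']-m['mu02'])
            out.append((c[i],s[i,4],th))
    return out
def red(im):
    h=cv2.cvtColor(im,cv2.COLOR_RGB2HSV).astype(int); return ((h[...,0]<5)|(h[...,0]>172))&(h[...,1]>150)&(h[...,2]>60)
E
python3 - <<'E'
from h import *
for n,(x,y,w,h) in dict(side=(155,100,130,100),top=(135,135,130,110)).items():
    im=cv2.imread(f"pics/{n}0.png")[:,:,::-1]
    for b in blobs(red(im)): print(n,b)
    cv2.imwrite(f"pics/{n}0c.png",cv2.resize(im[y:y+h,x:x+w,::-1],None,fx=5,fy=5,interpolation=cv2.INTER_CUBIC))
E
```

```text
side (array([198.64705882, 117.04411765]), np.int32(68), np.float64(0.8349976160324624))
side (array([225.21621622, 146.2027027 ]), np.int32(74), np.float64(-0.2418036146312564))
side (array([178.63492063, 162.55555556]), np.int32(63), np.float64(-0.8877070550396043))
side (array([471.58902576, 295.83378659]), np.int32(6251), np.float64(-1.097052772957671))
side (array([404.66459627, 373.98447205]), np.int32(322), np.float64(0.7684010592806924))
top (array([475.28414199, 155.92249264]), np.int32(6451), np.float64(1.4178542585396674))
top (array([158.66666667, 176.77272727]), np.int32(198), np.float64(0.09690193173877194))
top (array([213.82, 185.5 ]), np.int32(150), np.float64(-0.8038743275804677))
top (array([183.05696203, 223.24050633]), np.int32(158), np.float64(1.542877673082487))
```

View pics/side0c.png

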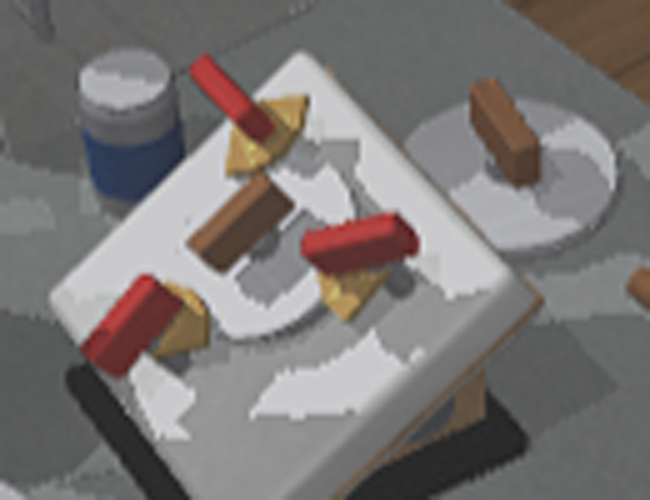

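View pics/top0c.png

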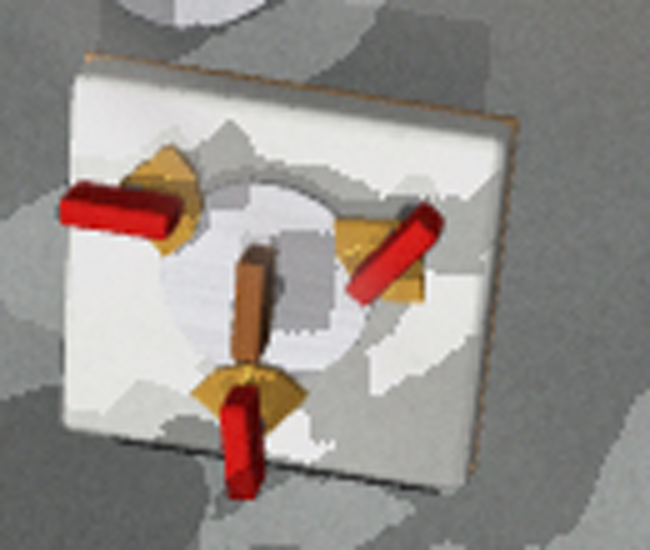

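Side view: three red knobs at about (201,119), (227,149), (181,165), lid grip at (203,145). Top view: knobs at (159,177), (214,186), (183,223), lid grip near (185,195), and the two look-alike lids at (173,117) and (180,273) on the counter. The mill is yawed by a few degrees.

```bash
cat >> h.py <<'E'
def red2(im):
    h=cv2.cvtColor(im,cv2.COLOR_RGB2HSV).astype(int); return ((h[...,0]<6)|(h[...,0]>170))&(h[...,1]>115)&(h[...,2]>50)
def knobs(n,im):
    x,y,w,h=dict(side=(155,100,100,90),top=(135,135,130,110))[n]
    m=np.zeros(im.shape[:2],bool); m[y:y+h,x:x+w]=red2(im)[y:y+h,x:x+w]
    return blobs(m)
def mill(p):  # cx,cy,cz(grip-plane centre),yaw -> frame axes, chamber-plane centre
    M=R.from_euler('zy',[p[3],-np.pi/6]).as_matrix()  # deck: x rises uphill
    return np.array(p[:3]),M
AZ=dict(left=np.pi/3,near=np.pi,right=-np.pi/3)
def grip(p,k):
    c,M=mill(p); return c+M@np.array([.095*np.cos(AZ[k]),.095*np.sin(AZ[k]),0])
E
python3 - <<'E'
from h import *
obs={}
for n in("side","top"):
    im=cv2.imread(f"pics/{n}0.png")[:,:,::-1]
    B=knobs(n,im)
    for b in B: print(n,b)
    obs[n]=B
order=dict(side=dict(left=0,right=1,near=2),top=dict(left=0,right=1,near=2))
P={k:tri({n:obs[n][order[n][k]][0] for n in obs}) for k in AZ}
print(P)
def res(p):
    c,M=mill(p); r=[]
    for k in AZ:
        for n in obs: r.append(proj(n,grip(p,k)-.002*M[:,2])[0]-obs[n][order[n][k]][0])
    return np.ravel(r)
s=least_squares(res,[.6,.2,.2,0.0]); print(s.x,res(s.x).round(2))
c,M=mill(s.x)
for k in AZ:
    g=grip(s.x,k); print(k,g)
    for n in obs:
        uv,_,th=obs[n][order[n][k]]; e=8*np.array([np.cos(th),np.sin(th)])
        d=M.T@(plane(n,uv+e,g,M[:,2])-plane(n,uv-e,g,M[:,2])); print(n,np.degrees(np.arctan2(d[1],d[0])))
E
```

```text
side (array([200.62385321, 119.17431193]), np.int32(109), np.float64(0.8094580005053854))
side (array([226.42622951, 148.1420765 ]), np.int32(183), np.float64(-0.153855354790889))
side (array([180.795, 164.665]), np.int32(200), np.float64(-0.8507018309584007))
top (array([158.71144279, 176.71144279]), np.int32(201), np.float64(0.09312557352249043))
top (array([213.8875, 185.2875]), np.int32(160), np.float64(-0.7948380082545417))
top (array([183.05357143, 223.17857143]), np.int32(168), np.float64(1.5487919841822433))
{'left': array([0.55793164, 0.28576973, 0.2282767 ]), 'near': array([0.42502558, 0.22144622, 0.15658187]), 'right': array([0.53572307, 0.1226508 , 0.22903379])}
[ 0.50536957  0.20994518  0.20602851 -0.1257487 ] [-0.28 -0.91 -0.54  0.66  0.02 -0.17 -0.28  0.24  1.23  1.17  0.11 -0.26]
left [0.55511696 0.28561064 0.23475018]
side -88.22140478816904
top -87.27542103874922
near [0.42374677 0.22185984 0.15890356]
side 6.709274286719394
top -174.8714347779493
right [0.53724496 0.12236505 0.22443178]
side -39.800548503130045
top -35.01465040561975
```

```bash
sed -i "s/'zy',/'ZY',/" h.py
python3 - <<'E'
from h import *
obs={}
for n in("side","top"):
    im=cv2.imread(f"pics/{n}0.png")[:,:,::-1]
    obs[n]=knobs(n,im)
order=dict(left=0,right=1,near=2)
def res(p):
    c,M=mill(p); r=[]
    for k in AZ:
        for n in obs: r.append(proj(n,grip(p,k)-.002*M[:,2])[0]-obs[n][order[k]][0])
    return np.ravel(r)
s=least_squares(res,[.6,.2,.2,0.0]); print(repr(s.x),res(s.x).round(2))
c,M=mill(s.x)
for k in AZ:
    g=grip(s.x,k); print(k,g)
    for n in obs:
        uv,_,th=obs[n][order[k]]; e=8*np.array([np.cos(th),np.sin(th)])
        d=M.T@(plane(n,uv+e,g,M[:,2])-plane(n,uv-e,g,M[:,2])); print(n,np.degrees(np.arctan2(d[1],d[0])))
# lid grip bar (brown), mat
L={}
for n,(x,y,w,h) in dict(side=(190,132,26,24),top=(178,180,16,32)).items():
    im=np.ascontiguousarray(cv2.imread(f"pics/{n}0.png")[:,:,::-1]); H=cv2.cvtColor(im,cv2.COLOR_RGB2HSV).astype(int)
    m=np.zeros(im.shape[:2],bool); q=H[y:y+h,x:x+w]; m[y:y+h,x:x+w]=(q[...,0]>=5)&(q[...,0]<16)&(q[...,1]>70)
    print(n,blobs(m)); b=max(blobs(m),key=lambda b:b[1]);L[n]=b
lg=tri({n:L[n][0] for n in L}); print('lid bar mid',lg,'in deck frame from c',M.T@(lg-c))
for n in L:
    uv,_,th=L[n]; e=8*np.array([np.cos(th),np.sin(th)])
    d=M.T@(plane(n,uv+e,lg,M[:,2])-plane(n,uv-e,lg,M[:,2])); print(n,np.degrees(np.arctan2(d[1],d[0])))
for n,(x,y,w,h) in dict(side=(250,215,110,90),top=(285,140,80,100)).items():
    im=np.ascontiguousarray(cv2.imread(f"pics/{n}0.png")[:,:,::-1]); H=cv2.cvtColor(im,cv2.COLOR_RGB2HSV).astype(int)
    m=np.zeros(im.shape[:2],np.uint8); q=H[y:y+h,x:x+w]; m[y:y+h,x:x+w]=(q[...,0]<=12)&(q[...,1]>95)
    m=cv2.morphologyEx(m,cv2.MORPH_CLOSE,np.ones((5,5)));m=cv2.morphologyEx(m,cv2.MORPH_OPEN,np.ones((7,7)))
    for b in blobs(m,200): print(n,b,plane(n,b[0],[0,0,.022],np.array([0,0,1.])))
    cv2.imwrite(f"pics/m{n}.png",np.hstack([cv2.resize(im[y:y+h,x:x+w,::-1],None,fx=3,fy=3),cv2.cvtColor(cv2.resize(m[y:y+h,x:x+w]*255,None,fx=3,fy=3),cv2.COLOR_GRAY2BGR)]))
for p in [(.5,-.2,.022)]: print(proj('top',p))
E
```

```text
array([ 0.50529016,  0.21004409,  0.20637421, -0.13585515]) [ 0.33 -0.09 -0.22  0.16  0.17 -0.03 -0.02  0.24  0.43  0.06 -0.28  0.31]
left [0.55719012 0.28598705 0.23012421]
side -88.56550625161934
top -86.03220596437006
near [0.42377582 0.22118687 0.15887421]
side 6.426014520858154
top -175.31296475969378
right [0.53490456 0.12295836 0.23012421]
side -41.81876528344751
top -35.04370182842126
side [(array([202.64021164, 144.14285714]), np.int32(189), np.float64(-0.7721177411123653))]
top [(array([185.08125, 195.69375]), np.int32(160), np.float64(-1.4836817935620152))]
lid bar mid [0.50642125 0.21005176 0.2027052 ] in deck frame from c [-0.00086488  0.00016079 -0.00373727]
side 0.3368403296312402
top -0.8683005804135331
top (array([334.03484321, 205.17770035]), np.int32(287), np.float64(-0.17027841953303377)) [ 0.50055402 -0.26489432  0.022     ]
[[314.86607053 204.91816844]]
```

View pics/mtop.png

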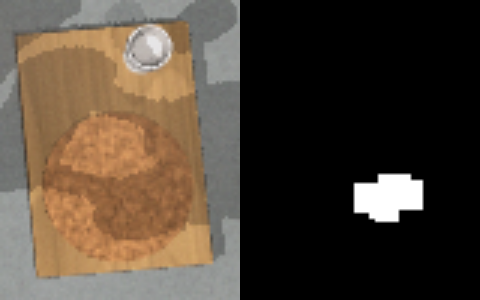

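Top view crop: the cork mat is a circle spanning pixels x≈299–349, y≈177–227, so its centre is about (324.2, 202); the egg cup is at (334,156). Now for the move planner.

```bash
cat >> h.py <<'E'
PM=[0.50529,0.21004,0.20637,-0.13586]
c,M=mill(PM)
A0=dict(left=92.7,near=5.6,right=141.6)
def pose(k,off,a):  # grip point k, TCP offset along bolt z, bar angle deg (deck frame)
    g=c if k=='lid' else grip(PM,k)
    return g+off*M[:,2], R.from_matrix(M)*R.from_euler('z',a,degrees=True)*R.from_euler('x',np.pi)
def now():
    o=telemetry.observe(); return o['tool_pos'],R.from_euler('xyz',o['tool_rot'])
def plan(way,start=None,axis=None):
    p,r=start or now()
    for P,Q in way:
        d=Q*r.inv(); v=d.as_rotvec(); n=max(1,int(np.ceil(np.abs(v/.5).max()-1e-3)),int(np.ceil(np.abs((P-p)/.4).max())))
        for i in range(n):
            dp=np.round((P-p)/(n-i)/.4,3); rv=(Q*r.inv()).as_rotvec()/(n-i); dr=np.round(rv/.5,3)
            print('dp',dp.tolist(),'dr',dr.tolist(),'rows',round(max(np.linalg.norm(dp*.4)/.0417,np.degrees(np.linalg.norm(dr*.5))/7.16),1))
            p=p+dp*.4; r=R.from_rotvec(dr*.5)*r
        print('--')
    return p,r
E
python3 - <<'E'
from h import *
print(plane('top',(324.2,202),[0,0,.022],np.array([0,0,1.])),plane('side',(298,267),[0,0,.022],np.array([0,0,1.])))
p,r=now()
P,Q=pose('near',.09,5.6+60); P2,Q2=pose('near',.07,5.6);P3,_=pose('near',-.016,5.6)
plan([(P,Q),(P2,Q2),(P3,Q2)])
E
```

```text
[ 0.51062096 -0.23153733  0.022     ] [ 0.50595996 -0.23668118  0.022     ]
dp [0.11, -0.16, 0.007] dr [0.198, -0.222, -0.845] rows 3.6
dp [0.11, -0.16, 0.007] dr [0.198, -0.222, -0.845] rows 3.6
dp [0.109, -0.16, 0.006] dr [0.199, -0.222, -0.844] rows 3.6
dp [0.11, -0.161, 0.007] dr [0.198, -0.222, -0.845] rows 3.6
--
dp [0.012, -0.001, -0.022] dr [0.519, -0.071, -0.907] rows 4.2
dp [0.013, -0.002, -0.022] dr [0.519, -0.071, -0.907] rows 4.2
--
dp [0.106, -0.015, -0.186] dr [0.0, -0.0, 0.0] rows 2.1
--
```

Call:
apply_moves(delta_pos=[[0.11,-0.16,0.007],[0.11,-0.16,0.007],[0.11,-0.16,0.007],[0.11,-0.16,0.007]], dr=[[0.198,-0.222,-0.845],[0.198,-0.222,-0.845],[0.198,-0.222,-0.845],[0.198,-0.222,-0.845]], jaw=[0.5,0.5,0.5,0.5], force=40)

```text
time: 0.43
tool_pos: [0.2485, 0.418, 0.2294]
tool_rot: [2.997, 0.034, 2.308]
contact_force: [0.7, -0.1, 0.8]
opening: 0.07
grip_force: 0.0
```

Call:
apply_moves(delta_pos=[[0.11,-0.16,0.007],[0.11,-0.16,0.007],[0.11,-0.16,0.007],[0.11,-0.16,0.007]], dr=[[0.198,-0.222,-0.845],[0.198,-0.222,-0.845],[0.198,-0.222,-0.845],[0.198,-0.222,-0.845]], jaw=[0.5,0.5,0.5,0.5])

```text
time: 0.77
tool_pos: [0.2925, 0.3539, 0.2322]
tool_rot: [2.852, 0.004, 1.881]
contact_force: [0.1, 0.4, -0.3]
opening: 0.0469
grip_force: 0.0
```

Call:
apply_moves(delta_pos=[[0.109,-0.16,0.006],[0.109,-0.16,0.006],[0.109,-0.16,0.006],[0.109,-0.16,0.006]], dr=[[0.198,-0.222,-0.845],[0.198,-0.222,-0.845],[0.198,-0.222,-0.845],[0.198,-0.222,-0.845]], jaw=[0.5,0.5,0.5,0.5])

```text
time: 1.1
tool_pos: [0.3362, 0.2898, 0.2346]
tool_rot: [2.731, -0.082, 1.463]
contact_force: [0.2, 0.0, -0.2]
opening: 0.0459
grip_force: 0.0
```

Call:
apply_moves(delta_pos=[[0.11,-0.161,0.007],[0.11,-0.161,0.007],[0.11,-0.161,0.007],[0.11,-0.161,0.007]], dr=[[0.198,-0.222,-0.845],[0.198,-0.222,-0.845],[0.198,-0.222,-0.845],[0.198,-0.222,-0.845]], jaw=[0.5,0.5,0.5,0.5])

```text
time: 1.43
tool_pos: [0.3802, 0.2252, 0.2374]
tool_rot: [2.656, -0.209, 1.05]
contact_force: [-0.3, -0.7, 0.7]
opening: 0.046
grip_force: 0.0
```

Run:
```python
from h import *
print(telemetry.observe())
P,Q=pose('near',.09,65.6); p,r=now(); print(P-p,(Q*r.inv()).as_rotvec())
P2,Q2=pose('near',.07,5.6);P3,_=pose('near',-.016,5.6)
plan([(P2,Q2),(P3,Q2)])
```

```text
{'time': 1.4333, 'qpos': array([ 0.60973672,  0.01826844,  2.03227396, -0.52181817,  0.76241684,
        1.50435719]), 'qvel': array([ 3.82391364e-01,  1.19065619e-01,  8.73793758e-04, -6.88635644e-01,
        1.42778232e-01,  1.85607861e+00]), 'joint_efforts': array([ -3.04255128, -25.71108341, -23.85579228,  -0.60928462,
        -1.47253163,  -2.35505328]), 'tool_pos': array([0.38023338, 0.22522052, 0.23743723]), 'tool_rot': array([ 2.65554238, -0.20900896,  1.05036765]), 'contact_force': array([-0.29617153, -0.65020434,  0.70304131]), 'torque': array([-0.01742757,  0.42716504, -0.05030248]), 'grip_force': 0.0, 'opening': 0.0459740350397786}
[-0.00104301  0.00205757 -0.00062494] [0.00012455 0.00216612 0.01065606]
dp [0.011, 0.001, -0.022] dr [0.519, -0.072, -0.896] rows 4.2
dp [0.011, 0.001, -0.023] dr [0.519, -0.072, -0.896] rows 4.2
--
dp [0.107, -0.015, -0.186] dr [0.0, 0.0, 0.0] rows 2.1
--
```

Call:
apply_moves(delta_pos=[[0.012,-0.001,-0.022],[0.012,-0.001,-0.022],[0.012,-0.001,-0.022],[0.012,-0.001,-0.022],[0.012,-0.001,-0.022]], dr=[[0.519,-0.071,-0.907],[0.519,-0.071,-0.907],[0.519,-0.071,-0.907],[0.519,-0.071,-0.907],[0.519,-0.071,-0.907]], jaw=[0.5,0.5,0.5,0.5,0.5])

```text
time: 1.85
tool_pos: [0.3841, 0.2269, 0.2284]
tool_rot: [2.818, -0.419, 0.549]
contact_force: [0.4, 0.2, -0.2]
opening: 0.0456
grip_force: 0.0
```

Call:
apply_moves(delta_pos=[[0.013,-0.002,-0.022],[0.013,-0.002,-0.022],[0.013,-0.002,-0.022],[0.013,-0.002,-0.022],[0.013,-0.002,-0.022],[0.013,-0.002,-0.022],[0.013,-0.002,-0.022]], dr=[[0.519,-0.071,-0.907],[0.519,-0.071,-0.907],[0.519,-0.071,-0.907],[0.519,-0.071,-0.907],[0.519,-0.071,-0.907],[0.519,-0.071,-0.907],[0.519,-0.071,-0.907]], jaw=[0.5,0.5,0.5,0.5,0.5,0.5,0.5])

```text
time: 2.43
tool_pos: [0.3894, 0.2262, 0.2199]
tool_rot: [3.081, -0.52, -0.018]
contact_force: [-0.8, 0.5, 0.5]
opening: 0.0462
grip_force: 0.0
```

Run:
```python
from h import *
o=telemetry.observe();print(o['qpos'],o['torque'],o['contact_force'])
P2,Q2=pose('near',.07,5.6);p,r=now(); print(P2-p,(Q2*r.inv()).as_rotvec())
im=eyes.read_camera('top');cv2.imwrite('pics/t1.png',cv2.resize(im[140:290,110:270,::-1],None,fx=4,fy=4))
```

```text
[ 0.59214764  0.05480658  2.04872317 -0.53888433  0.70714402  2.55338929] [-0.02195994  0.42636387  0.00234905] [-0.77212649  0.5197982   0.5045882 ]
[-0.00027787 -0.00026857 -0.00040099] [ 0.00334239 -0.00128694 -0.00289306]
```

View pics/t1.png

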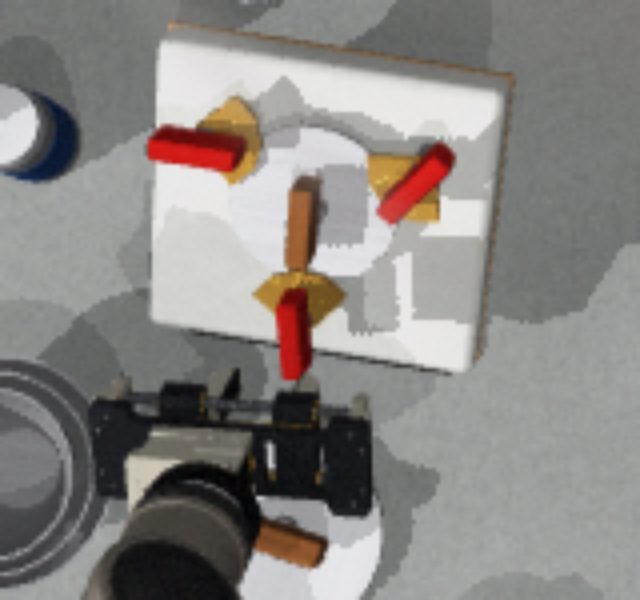

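The top view shows the gripper approaching just in front of the near knob (knob at crop (293,335), fingertips around (230,380) and (305,385)), clear of everything.

Call:
apply_moves(delta_pos=[[0.053,-0.007,-0.093],[0.08,-0.011,-0.14],[0.107,-0.015,-0.186],[0.107,-0.015,-0.186]], dr=[[0,0,0],[0,0,0],[0,0,0],[0,0,0]], jaw=[0.5,0.5,0.5,0.5])

```text
time: 2.82
tool_pos: [0.432, 0.2191, 0.1424]
tool_rot: [3.08, -0.515, -0.02]
contact_force: [-1.0, -0.1, -0.4]
opening: 0.0459
grip_force: 0.0
```

Run:
```python
from h import *
o=telemetry.observe();print(o['contact_force'],o['torque'])
P2,Q2=pose('near',-.016,5.6);p,r=now(); print(P2-p,(Q2*r.inv()).as_rotvec())
im=eyes.read_camera('side');cv2.imwrite('pics/s1.png',cv2.resize(im[90:230,120:280,::-1],None,fx=4,fy=4))
print(proj('side',[p,p-.05*r.as_matrix()[:,2],p+.023*r.as_matrix()[:,1],p-.023*r.as_matrix()[:,1]])-[120,90])
```

```text
[-1.01207227 -0.05412686 -0.35841533] [-0.04563193  0.49714219 -0.01001706]
[-0.00029065  0.00102039  0.0026158 ] [ 0.00487817 -0.00582634  0.00011633]
[[63.76324446 77.22627703]
 [54.92559969 70.31911177]
 [67.60347915 81.01027612]
 [59.98629911 73.50464049]]
```

View pics/s1.png

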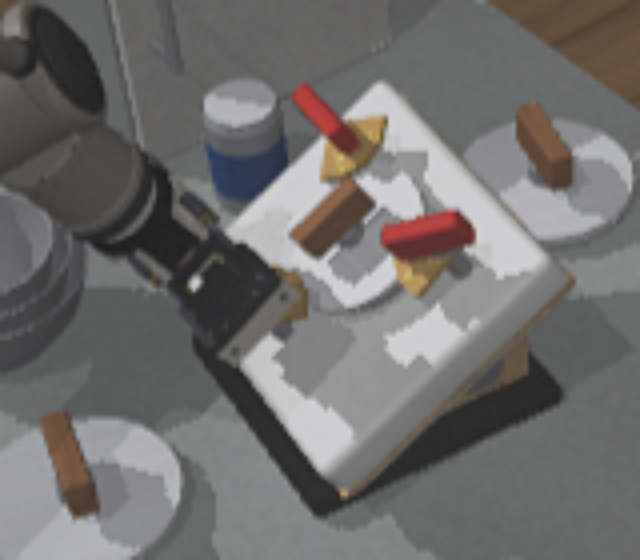

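The side view shows the gripper over the near knob with the body well clear of the deck. Now I close the fingers.

Call:
apply_moves(delta_pos=[[0,0,0],[0,0,0],[0,0,0],[0,0,0],[0,0,0]], dr=[[0,0,0],[0,0,0],[0,0,0],[0,0,0],[0,0,0]], jaw=[0.05,0.05,0.05,0.05,0.05], force=40)

```text
time: 3.28
tool_pos: [0.4326, 0.2219, 0.1467]
tool_rot: [3.088, -0.523, -0.024]
contact_force: [-5.3, 4.2, -0.0]
opening: 0.018
grip_force: 39.7
```

```bash
cat >> h.py <<'E'
def st(k,off,a):
    o=telemetry.observe(); P2,Q2=pose(k,off,a);p,r=now(); print('t',o['time'],'F',o['contact_force'].round(1),'T.z',round(float(o['torque']@M[:,2]),2),'open',o['opening'],'err mm',(M.T@(P2-p)*1e3).round(1),'rot',(M.T@(Q2*r.inv()).as_rotvec()).round(3),'q',o['qpos'].round(2))
E
python3 - <<'E'
from h import *
st('near',-.016,5.6)
p,r=pose('near',-.016,5.6)
plan([pose('near',-.016,5.6+x) for x in (32,64,92)],(p,r))
E
```

```text
t 3.2833 F [-5.3  4.2 -0. ] T.z 0.24 open 0.017956120192223382 err mm [-1.4 -1.9 -1.1] rot [-0.003  0.001  0.   ] q [ 0.51  0.23  2.1  -0.7   0.48  2.7 ]
dp [0.0, 0.0, 0.0] dr [-0.553, 0.076, 0.967] rows 4.5
--
dp [0.0, 0.0, 0.0] dr [-0.554, 0.075, 0.968] rows 4.5
--
dp [0.0, 0.0, 0.0] dr [-0.484, 0.067, 0.846] rows 3.9
--
```

Call:
apply_moves(delta_pos=[[0,0,0],[0,0,0],[0,0,0],[0,0,0],[0,0,0],[0,0,0],[0,0,0]], dr=[[-0.092,0.013,0.161],[-0.184,0.025,0.322],[-0.276,0.038,0.484],[-0.369,0.051,0.645],[-0.461,0.063,0.806],[-0.553,0.076,0.967],[-0.553,0.076,0.967]], jaw=[0.05,0.05,0.05,0.05,0.05,0.05,0.05])

```text
time: 3.87
tool_pos: [0.4323, 0.2234, 0.1464]
tool_rot: [2.804, -0.41, 0.597]
contact_force: [-5.7, 14.2, -0.1]
opening: 0.0177
grip_force: 39.8
```

Run:
```python
from h import *
st('near',-.016,5.6+32)
```

```text
t 3.8667 F [-5.7 14.2 -0.1] T.z 0.21 open 0.017659636794692835 err mm [-0.8 -3.3 -1.1] rot [-0.006  0.002 -0.004] q [ 0.52  0.23  2.1  -0.7   0.48  2.14]
```

Call:
apply_moves(delta_pos=[[0,0.008,0],[0,0.008,0],[0,0.008,0],[0,0.008,0],[0,0.008,0],[0,0.008,0],[0,0.008,0]], dr=[[-0.092,0.013,0.161],[-0.184,0.025,0.322],[-0.276,0.038,0.484],[-0.369,0.051,0.645],[-0.461,0.063,0.806],[-0.553,0.076,0.967],[-0.553,0.076,0.967]], jaw=[0.05,0.05,0.05,0.05,0.05,0.05,0.05])

```text
time: 4.45
tool_pos: [0.4313, 0.2246, 0.1457]
tool_rot: [2.645, -0.174, 1.128]
contact_force: [-6.9, 6.6, 1.1]
opening: 0.0178
grip_force: 39.8
```

Run:
```python
from h import *
st('near',-.016,5.6+64)
```

```text
t 4.45 F [-6.9  6.6  1.1] T.z 0.25 open 0.017758392299173354 err mm [ 0.5 -4.4 -1.1] rot [-0.001  0.    -0.004] q [ 0.52  0.23  2.1  -0.71  0.49  1.59]
```

Call:
apply_moves(delta_pos=[[0,0,0],[0,0,0],[0,0,0],[0,0,0],[0,0,0],[0,0,0],[0,0,0]], dr=[[-0.081,0.011,0.141],[-0.161,0.022,0.282],[-0.242,0.033,0.423],[-0.323,0.044,0.564],[-0.404,0.056,0.705],[-0.484,0.067,0.846],[-0.484,0.067,0.846]], jaw=[0.05,0.05,0.05,0.05,0.05,0.05,0.05])

```text
time: 5.03
tool_pos: [0.4302, 0.2248, 0.145]
tool_rot: [2.623, 0.066, 1.554]
contact_force: [-12.9, 9.5, 0.1]
opening: 0.0177
grip_force: 39.8
```

Run:
```python
from h import *
st('near',-.016,5.6+92)
```

```text
t 5.0333 F [-12.9   9.5   0.1] T.z 0.23 open 0.0176557925713753 err mm [ 1.8 -4.4 -1.1] rot [-0.002 -0.001 -0.003] q [ 0.52  0.23  2.1  -0.71  0.49  1.1 ]
```

Call:
apply_moves(delta_pos=[[-0.005,0.003,0],[-0.005,0.003,0],[-0.005,0.003,0],[-0.005,0.003,0],[-0.005,0.003,0],[-0.005,0.003,0]], dr=[[-0.05,0.007,0.087],[-0.099,0.014,0.173],[-0.149,0.02,0.26],[-0.198,0.027,0.346],[-0.238,0.033,0.416],[-0.238,0.033,0.416]], jaw=[0.05,0.05,0.05,0.05,0.05,0.05])

```text
time: 5.53
tool_pos: [0.4294, 0.2248, 0.1448]
tool_rot: [2.649, 0.184, 1.762]
contact_force: [1.3, 3.4, -10.5]
opening: 0.0174
grip_force: 39.8
```

Run:
```python
from h import *
st('near',-.016,5.6+92+13.75)
```

```text
t 5.5333 F [  1.3   3.4 -10.5] T.z 0.02 open 0.01743205194213268 err mm [ 2.6 -4.4 -1.2] rot [ 0.001 -0.001 -0.001] q [ 0.53  0.23  2.1  -0.71  0.49  0.87]
```

Call:
apply_moves(delta_pos=[[0,0,0],[0,0,0],[0,0,0]], dr=[[-0.05,0.007,0.087],[-0.079,0.011,0.139],[-0.079,0.011,0.139]], jaw=[0.05,0.05,0.05])

```text
time: 5.78
tool_pos: [0.4293, 0.2248, 0.1447]
tool_rot: [2.664, 0.219, 1.831]
contact_force: [0.0, 4.2, -11.2]
opening: 0.0174
grip_force: 40.5
```

Run:
```python
from h import *
st('near',-.016,5.6+92+18.35)
```

```text
t 5.7833 F [  0.    4.2 -11.2] T.z -0.85 open 0.017369437553727933 err mm [ 2.7 -4.3 -1.2] rot [ 0.001 -0.001  0.003] q [ 0.53  0.23  2.1  -0.71  0.49  0.79]
```

Call:
apply_moves(delta_pos=[[0,0,0],[0,0,0],[0,0,0]], dr=[[-0.04,0.005,0.07],[-0.06,0.008,0.104],[-0.06,0.008,0.104]], jaw=[0.05,0.05,0.05])

```text
time: 6.03
tool_pos: [0.4295, 0.2244, 0.1448]
tool_rot: [2.676, 0.247, 1.885]
contact_force: [-1.7, 2.8, -11.3]
opening: 0.0185
grip_force: 42.4
```

Run:
```python
from h import *
st('near',-.016,5.6+92+21.8)
```

```text
t 6.0333 F [ -1.7   2.8 -11.3] T.z -1.14 open 0.018548587493059127 err mm [ 2.5 -3.9 -1.2] rot [ 0.002 -0.001  0.003] q [ 0.53  0.23  2.1  -0.71  0.49  0.73]
```

Call:
apply_moves(delta_pos=[[0,0,0],[0,0,0],[0,0,0],[-0.055,0.008,0.097],[-0.12,0.017,0.21],[-0.12,0.017,0.21],[-0.12,0.017,0.21]], dr=[[0,0,0],[0,0,0],[0,0,0],[0,0,0],[0,0,0],[0,0,0],[0,0,0]], jaw=[0.5,0.5,0.5,0.5,0.5,0.5,0.5])

```text
time: 6.62
tool_pos: [0.3831, 0.2329, 0.2341]
tool_rot: [2.666, 0.247, 1.887]
contact_force: [1.4, -0.4, 0.1]
opening: 0.0459
grip_force: 0.0
```

Run:
```python
from h import *
st('near',.081,119.4)
P,Q=pose('left',.075,92.7); P2,_=pose('left',-.016,92.7)
plan([(P,Q),(P2,Q)])
im=eyes.read_camera('top')
for b in knobs('top',im): print(b)
```

```text
t 6.6167 F [ 1.4 -0.4  0.1] T.z 0.03 open 0.045920641470077704 err mm [-1.3 -6.1 -5.1] rot [-0.005  0.008  0.002] q [ 0.62  0.03  2.03 -0.53  0.74  0.58]
dp [0.342, 0.145, 0.153] dr [0.457, -0.044, -0.806] rows 3.9
--
dp [0.113, -0.015, -0.198] dr [0.0, -0.0, -0.0] rows 2.2
--
(array([158.71144279, 176.71144279]), np.int32(201), np.float64(0.09312557352249043))
(array([213.85093168, 185.28571429]), np.int32(161), np.float64(-0.7915445050598091))
(array([183.05820106, 223.2010582 ]), np.int32(189), np.float64(-0.29151031271747735))
```

Call:
apply_moves(delta_pos=[[0.08,0.03,0.153],[0.342,0.145,0.153],[0.342,0.145,0.153],[0.342,0.145,0.153],[0.342,0.145,0.153],[0.342,0.145,0.153],[0.342,0.145,0.153]], dr=[[0.09,-0.009,-0.16],[0.18,-0.018,-0.32],[0.27,-0.026,-0.48],[0.457,-0.044,-0.806],[0.457,-0.044,-0.806],[0.457,-0.044,-0.806],[0.457,-0.044,-0.806]], jaw=[0.5,0.5,0.5,0.5,0.5,0.5,0.5])

```text
time: 7.25
tool_pos: [0.519, 0.2885, 0.2887]
tool_rot: [2.63, 0.029, 1.477]
contact_force: [0.1, -1.3, -0.6]
opening: 0.0456
grip_force: 0.0
```

Run:
```python
from h import *
st('left',.075,92.7)
P,Q=pose('left',.075,92.7); P2,_=pose('left',-.016,92.7)
plan([(P2,Q)])
```

```text
t 7.25 F [ 0.1 -1.3 -0.6] T.z 0.01 open 0.04561121123308935 err mm [3.8 2.7 5.2] rot [ 0.005 -0.011 -0.004] q [ 0.55  0.24  1.61 -0.4   0.93  0.82]
dp [0.115, -0.009, -0.181] dr [0.009, -0.024, -0.002] rows 2.1
--
```

Call:
apply_moves(delta_pos=[[0.055,-0.004,-0.085],[0.055,-0.004,-0.085],[0.055,-0.004,-0.085]], dr=[[0,0,0],[0,0,0],[0,0,0]], jaw=[0.5,0.5,0.5])

```text
time: 7.5
tool_pos: [0.5395, 0.2865, 0.2541]
tool_rot: [2.632, 0.03, 1.477]
contact_force: [-0.6, 0.1, -0.4]
opening: 0.0459
grip_force: 0.0
```

Run:
```python
from h import *
st('left',-.016,92.7)
plan([pose('left',-.016,92.7)])
```

```text
t 7.5 F [-0.6  0.1 -0.4] T.z 0.09 open 0.04585197176506112 err mm [  3.2   1.9 -45.5] rot [ 0.005 -0.013 -0.004] q [ 0.52  0.3   1.63 -0.42  0.85  0.83]
dp [0.064, -0.004, -0.095] dr [0.01, -0.028, -0.002] rows 1.1
--
```

Call:
apply_moves(delta_pos=[[0.03,-0.002,-0.045],[0.064,-0.004,-0.095],[0.064,-0.004,-0.095],[0.064,-0.004,-0.095],[0.064,-0.004,-0.095],[0.064,-0.004,-0.095],[0.064,-0.004,-0.095],[0.064,-0.004,-0.095]], dr=[[0.01,-0.028,-0.002],[0.01,-0.028,-0.002],[0.01,-0.028,-0.002],[0.01,-0.028,-0.002],[0.01,-0.028,-0.002],[0.01,-0.028,-0.002],[0.01,-0.028,-0.002],[0.01,-0.028,-0.002]], jaw=[0.5,0.5,0.5,0.5,0.05,0.05,0.05,0.05])

```text
time: 8.17
tool_pos: [0.5654, 0.2865, 0.2192]
tool_rot: [2.615, 0.018, 1.474]
contact_force: [-15.8, 3.2, 2.4]
opening: 0.024
grip_force: 6.2
```

Run:
```python
from h import *
st('left',-.016,92.7)
plan([pose('left',-.016,92.7+x) for x in (32,64,74)],pose('left',-.016,92.7))
```

```text
t 8.1667 F [-15.8   3.2   2.4] T.z -0.04 open 0.023967673786422092 err mm [-1.5 -1.7 -2.6] rot [-0.004  0.003  0.004] q [ 0.5   0.36  1.64 -0.45  0.75  0.86]
dp [0.0, 0.0, 0.0] dr [-0.553, 0.076, 0.967] rows 4.5
--
dp [0.0, 0.0, 0.0] dr [-0.554, 0.075, 0.968] rows 4.5
--
dp [0.0, 0.0, 0.0] dr [-0.173, 0.024, 0.302] rows 1.4
--
```

Call:
apply_moves(delta_pos=[[-0.008,0.001,-0.002],[-0.008,0.001,-0.002],[-0.008,0.001,-0.002],[-0.008,0.001,-0.002]], dr=[[0,0,0],[0,0,0],[0,0,0],[0,0,0]], jaw=[0.05,0.05,0.05,0.05])

```text
time: 8.5
tool_pos: [0.5628, 0.2868, 0.2179]
tool_rot: [2.615, 0.019, 1.475]
contact_force: [-4.5, 0.2, 0.5]
opening: 0.0178
grip_force: 39.6
```

Run:
```python
from h import *
st('left',-.016,92.7)
```

```text
t 8.5 F [-4.5  0.2  0.5] T.z -0.17 open 0.017790162468852292 err mm [ 1.4 -1.6 -2.7] rot [-0.004  0.003  0.003] q [ 0.5   0.36  1.65 -0.45  0.74  0.87]
```

Call:
apply_moves(delta_pos=[[0,0,0],[0,0,0],[0,0,0],[0,0,0],[0,0,0],[0,0,0],[0,0,0]], dr=[[-0.092,0.013,0.161],[-0.184,0.025,0.322],[-0.276,0.038,0.484],[-0.369,0.051,0.645],[-0.461,0.063,0.806],[-0.553,0.076,0.967],[-0.553,0.076,0.967]], jaw=[0.05,0.05,0.05,0.05,0.05,0.05,0.05])

```text
time: 9.08
tool_pos: [0.5628, 0.2868, 0.2179]
tool_rot: [2.696, 0.286, 1.978]
contact_force: [-5.9, 1.3, 0.9]
opening: 0.0178
grip_force: 39.6
```

Run:
```python
from h import *
st('left',-.016,92.7+32)
```

```text
t 9.0833 F [-5.9  1.3  0.9] T.z 0.12 open 0.01776309575171727 err mm [ 1.4 -1.6 -2.7] rot [-0.005  0.    -0.002] q [ 0.5   0.36  1.65 -0.45  0.74  0.3 ]
```

Call:
apply_moves(delta_pos=[[0,0,0],[0,0,0],[0,0,0],[0,0,0],[0,0,0],[0,0,0],[0,0,0]], dr=[[-0.092,0.013,0.161],[-0.184,0.025,0.322],[-0.276,0.038,0.484],[-0.369,0.051,0.645],[-0.461,0.063,0.806],[-0.553,0.076,0.967],[-0.553,0.076,0.967]], jaw=[0.05,0.05,0.05,0.05,0.05,0.05,0.05])

```text
time: 9.67
tool_pos: [0.5627, 0.2868, 0.2178]
tool_rot: [2.915, 0.473, 2.547]
contact_force: [-5.9, 2.0, 1.9]
opening: 0.0176
grip_force: 39.6
```

Run:
```python
from h import *
st('left',-.016,92.7+64)
```

```text
t 9.6667 F [-5.9  2.   1.9] T.z 0.14 open 0.01763437137055618 err mm [ 1.5 -1.5 -2.7] rot [-0.005 -0.003 -0.002] q [ 0.5   0.36  1.65 -0.44  0.75 -0.27]
```

Call:
apply_moves(delta_pos=[[0,0,0],[0,0,0],[0,0,0],[0,0,0],[0,0,0],[0,0,0]], dr=[[-0.08,0.011,0.14],[-0.16,0.022,0.28],[-0.2,0.027,0.35],[-0.24,0.033,0.42],[-0.28,0.038,0.49],[-0.28,0.038,0.49]], jaw=[0.05,0.05,0.05,0.05,0.05,0.05])

```text
time: 10.17
tool_pos: [0.5627, 0.2868, 0.2179]
tool_rot: [3.066, 0.514, 2.862]
contact_force: [-5.7, 1.5, -0.4]
opening: 0.0175
grip_force: 39.6
```

Run:
```python
from h import *
st('left',-.016,92.7+64+16.2)
```

```text
t 10.1667 F [-5.7  1.5 -0.4] T.z -0.08 open 0.017450933649477567 err mm [ 1.5 -1.5 -2.7] rot [-0.005 -0.004  0.001] q [ 0.5   0.36  1.65 -0.44  0.75 -0.55]
```

Call:
apply_moves(delta_pos=[[0,0,0],[0,0,0],[0,0,0],[0,0,0]], dr=[[-0.04,0.005,0.07],[-0.08,0.011,0.14],[-0.119,0.016,0.208],[-0.119,0.016,0.208]], jaw=[0.05,0.05,0.05,0.05])

```text
time: 10.5
tool_pos: [0.5627, 0.2868, 0.2179]
tool_rot: [3.134, 0.519, 3.0]
contact_force: [-6.1, 1.3, 1.4]
opening: 0.018
grip_force: 39.6
```

Run:
```python
from h import *
st('left',-.016,92.7+64+16.2+6.9)
```

```text
t 10.5 F [-6.1  1.3  1.4] T.z -0.07 open 0.017958728222884107 err mm [ 1.5 -1.5 -2.7] rot [-0.004 -0.005  0.002] q [ 0.5   0.36  1.65 -0.44  0.75 -0.67]
```

Call:
apply_moves(delta_pos=[[0,0,0],[0,0,0],[0,0,0]], dr=[[-0.04,0.005,0.07],[-0.079,0.011,0.139],[-0.079,0.011,0.139]], jaw=[0.05,0.05,0.05])

```text
time: 10.75
tool_pos: [0.5627, 0.2867, 0.2179]
tool_rot: [-3.103, 0.517, 3.092]
contact_force: [-6.8, 1.7, 0.1]
opening: 0.0175
grip_force: 39.6
```

Run:
```python
from h import *
st('left',-.016,92.7+64+16.2+6.9+4.6)
```

```text
t 10.75 F [-6.8  1.7  0.1] T.z -0.09 open 0.017530969958501372 err mm [ 1.5 -1.5 -2.7] rot [-0.004 -0.005  0.002] q [ 0.5   0.36  1.65 -0.44  0.75 -0.75]
```

Not at the stop yet (≈2.17); continuing in small steps.

Call:
apply_moves(delta_pos=[[0,0,0],[0,0,0],[0,0,0]], dr=[[-0.03,0.004,0.052],[-0.059,0.008,0.104],[-0.059,0.008,0.104]], jaw=[0.05,0.05,0.05])

```text
time: 11.0
tool_pos: [0.5627, 0.2868, 0.2179]
tool_rot: [-3.071, 0.514, -3.126]
contact_force: [-6.1, 0.8, 0.7]
opening: 0.0183
grip_force: 42.1
```

Run:
```python
from h import *
st('left',-.016,92.7+64+16.2+6.9+4.6+3.4)
```

```text
t 11.0 F [-6.1  0.8  0.7] T.z -1.21 open 0.01825171835732271 err mm [ 1.5 -1.5 -2.7] rot [-0.004 -0.006  0.005] q [ 0.5   0.36  1.64 -0.44  0.75 -0.81]
```

Call:
apply_moves(delta_pos=[[0,0,0],[0,0,0],[0,0,0]], dr=[[-0.03,0.004,0.052],[-0.059,0.008,0.104],[-0.059,0.008,0.104]], jaw=[0.05,0.05,0.05])

```text
time: 11.25
tool_pos: [0.563, 0.2867, 0.2181]
tool_rot: [-3.039, 0.509, -3.059]
contact_force: [-4.9, 1.1, 0.5]
opening: 0.0188
grip_force: 44.8
```

Run:
```python
from h import *
st('left',-.016,92.7+64+16.2+6.9+4.6+6.8)
```

```text
t 11.25 F [-4.9  1.1  0.5] T.z -1.37 open 0.018846300772718975 err mm [ 1.1 -1.5 -2.7] rot [-0.005 -0.005  0.005] q [ 0.5   0.36  1.64 -0.44  0.75 -0.87]
```

Call:
apply_moves(delta_pos=[[0,0,0],[0,0,0],[0,0,0],[-0.055,0.008,0.097],[-0.115,0.016,0.2],[-0.115,0.016,0.2],[-0.115,0.016,0.2],[-0.115,0.016,0.2]], dr=[[0,0,0],[0,0,0],[0,0,0],[0,0,0],[0,0,0],[0,0,0],[0,0,0],[0,0,0]], jaw=[0.5,0.5,0.5,0.5,0.5,0.5,0.5,0.5])

```text
time: 11.92
tool_pos: [0.5176, 0.2931, 0.2981]
tool_rot: [-3.037, 0.511, -3.056]
contact_force: [0.3, 0.2, -0.6]
opening: 0.046
grip_force: 0.0
```

Run:
```python
from h import *
st('left',.075,191.2)
plan([pose('right',.075,141.6)])
```

```text
t 11.9167 F [ 0.3  0.2 -0.6] T.z -0.01 open 0.04596720591094451 err mm [ 0.8 -1.7 -4. ] rot [-0.005 -0.003  0.002] q [ 0.55  0.23  1.6  -0.4   0.93 -0.9 ]
dp [-0.025, -0.206, -0.004] dr [0.422, -0.059, -0.751] rows 3.5
dp [-0.025, -0.207, -0.004] dr [0.423, -0.059, -0.75] rows 3.5
--
```

Call:
apply_moves(delta_pos=[[-0.025,-0.206,-0.004],[-0.025,-0.206,-0.004],[-0.025,-0.206,-0.004],[-0.025,-0.206,-0.004]], dr=[[0.422,-0.059,-0.75],[0.422,-0.059,-0.75],[0.422,-0.059,-0.75],[0.422,-0.059,-0.75]], jaw=[0.5,0.5,0.5,0.5])

```text
time: 12.25
tool_pos: [0.5072, 0.2077, 0.294]
tool_rot: [3.004, 0.501, 2.723]
contact_force: [-0.1, 0.7, 0.7]
opening: 0.046
grip_force: 0.0
```

Call:
apply_moves(delta_pos=[[-0.025,-0.207,-0.004],[-0.025,-0.207,-0.004],[-0.025,-0.207,-0.004],[-0.025,-0.207,-0.004],[-0.025,-0.207,-0.004],[-0.025,-0.207,-0.004],[-0.025,-0.207,-0.004]], dr=[[0.422,-0.059,-0.75],[0.422,-0.059,-0.75],[0.422,-0.059,-0.75],[0.422,-0.059,-0.75],[0.422,-0.059,-0.75],[0.422,-0.059,-0.75],[0.422,-0.059,-0.75]], jaw=[0.5,0.5,0.5,0.5,0.5,0.5,0.5])

```text
time: 12.83
tool_pos: [0.4974, 0.1279, 0.2935]
tool_rot: [2.801, 0.402, 2.268]
contact_force: [0.2, 0.3, 0.2]
opening: 0.0461
grip_force: 0.0
```

Run:
```python
from h import *
st('right',.075,141.6)
plan([pose('right',-.014,141.6)])
```

```text
t 12.8333 F [0.2 0.3 0.2] T.z 0.03 open 0.04608450647351934 err mm [1.  0.2 1.2] rot [ 0.    -0.003 -0.003] q [ 0.21  0.03  1.85 -0.24  0.78 -0.43]
dp [0.111, -0.015, -0.189] dr [0.003, -0.006, -0.005] rows 2.1
--
```

Call:
apply_moves(delta_pos=[[0.055,-0.007,-0.095],[0.083,-0.011,-0.142],[0.111,-0.015,-0.189],[0.111,-0.015,-0.189],[0.111,-0.015,-0.189],[0.111,-0.015,-0.189],[0.111,-0.015,-0.189],[0.111,-0.015,-0.189]], dr=[[0,0,0],[0,0,0],[0,0,0],[0,0,0],[0,0,0],[0,0,0],[0,0,0],[0,0,0]], jaw=[0.5,0.5,0.5,0.5,0.05,0.05,0.05,0.05])

```text
time: 13.5
tool_pos: [0.542, 0.1222, 0.2206]
tool_rot: [2.796, 0.403, 2.265]
contact_force: [-0.1, 1.2, -0.1]
opening: 0.024
grip_force: 0.0
```

Call:
apply_moves(delta_pos=[[0,0,0],[0,0,0],[0,0,0]], dr=[[0,0,0],[0,0,0],[0,0,0]], jaw=[0.05,0.05,0.05])

```text
time: 13.75
tool_pos: [0.5415, 0.1217, 0.2202]
tool_rot: [2.798, 0.403, 2.265]
contact_force: [-6.5, -2.1, 5.9]
opening: 0.0179
grip_force: 39.8
```

Run:
```python
from h import *
st('right',-.014,141.6)
```

```text
t 13.75 F [-6.5 -2.1  5.9] T.z 0.19 open 0.017870123126913853 err mm [-0.8  0.4 -2. ] rot [ 0.     0.    -0.001] q [ 0.17  0.19  1.89 -0.28  0.58 -0.4 ]
```

Call:
apply_moves(delta_pos=[[0,0,0],[0,0,0],[0,0,0],[0,0,0],[0,0,0],[0,0,0],[0,0,0]], dr=[[-0.092,0.013,0.161],[-0.184,0.025,0.322],[-0.276,0.038,0.484],[-0.369,0.051,0.645],[-0.461,0.063,0.806],[-0.553,0.076,0.967],[-0.553,0.076,0.967]], jaw=[0.05,0.05,0.05,0.05,0.05,0.05,0.05])

```text
time: 14.33
tool_pos: [0.5422, 0.123, 0.2205]
tool_rot: [3.077, 0.522, 2.882]
contact_force: [-3.2, 5.7, 4.3]
opening: 0.0173
grip_force: 39.8
```

Run:
```python
from h import *
st('right',-.014,141.6+32)
```

```text
t 14.3333 F [-3.2  5.7  4.3] T.z 0.22 open 0.01730483706091349 err mm [-1.5 -1.1 -2. ] rot [-0.002  0.002 -0.004] q [ 0.17  0.19  1.89 -0.28  0.58 -0.96]
```

Call:
apply_moves(delta_pos=[[0,0,0],[0,0,0],[0,0,0],[0,0,0],[0,0,0],[0,0,0],[0,0,0]], dr=[[-0.092,0.013,0.161],[-0.184,0.025,0.322],[-0.276,0.038,0.484],[-0.369,0.051,0.645],[-0.461,0.063,0.806],[-0.553,0.076,0.967],[-0.553,0.076,0.967]], jaw=[0.05,0.05,0.05,0.05,0.05,0.05,0.05])

```text
time: 14.92
tool_pos: [0.5422, 0.1247, 0.2203]
tool_rot: [-2.898, 0.47, -2.767]
contact_force: [-2.7, 15.9, 1.4]
opening: 0.0178
grip_force: 39.8
```

Run:
```python
from h import *
st('right',-.014,141.6+64)
```

```text
t 14.9167 F [-2.7 15.9  1.4] T.z 0.08 open 0.017811004442672116 err mm [-1.2 -2.7 -2. ] rot [-0.004  0.002 -0.004] q [ 0.17  0.19  1.89 -0.28  0.58 -1.52]
```

Call:
apply_moves(delta_pos=[[0,0,0],[0,0,0],[0,0,0],[0,0,0],[0,0,0],[0,0,0],[0,0,0]], dr=[[-0.092,0.013,0.161],[-0.184,0.025,0.322],[-0.276,0.038,0.484],[-0.369,0.051,0.645],[-0.461,0.063,0.806],[-0.553,0.076,0.967],[-0.553,0.076,0.967]], jaw=[0.05,0.05,0.05,0.05,0.05,0.05,0.05])

```text
time: 15.5
tool_pos: [0.5414, 0.1259, 0.2198]
tool_rot: [-2.689, 0.274, -2.204]
contact_force: [-6.3, 22.5, 1.5]
opening: 0.0174
grip_force: 39.8
```

Run:
```python
from h import *
st('right',-.014,141.6+96)
```

```text
t 15.5 F [-6.3 22.5  1.5] T.z 0.12 open 0.017359801178697194 err mm [-0.  -3.8 -2. ] rot [-0.006  0.001 -0.004] q [ 0.18  0.19  1.89 -0.28  0.58 -2.08]
```

Call:
apply_moves(delta_pos=[[0,0,0],[0,0,0],[0,0,0],[0,0,0],[0,0,0]], dr=[[-0.04,0.005,0.07],[-0.08,0.011,0.14],[-0.12,0.016,0.21],[-0.159,0.022,0.278],[-0.159,0.022,0.278]], jaw=[0.05,0.05,0.05,0.05,0.05])

```text
time: 15.92
tool_pos: [0.541, 0.1262, 0.2196]
tool_rot: [-2.656, 0.203, -2.059]
contact_force: [-6.6, 24.5, 1.4]
opening: 0.0177
grip_force: 39.8
```

Run:
```python
from h import *
st('right',-.014,141.6+96+9.2)
```

```text
t 15.9167 F [-6.6 24.5  1.4] T.z -0.11 open 0.01773488783596558 err mm [ 0.4 -4.  -2. ] rot [-0.006 -0.    -0.   ] q [ 0.18  0.19  1.89 -0.27  0.58 -2.23]
```

Now ≈2.22; relieve the side load (+y by 5 mm) and step on.

Call:
apply_moves(delta_pos=[[0,0.012,0],[0,0.012,0],[0,0.012,0],[0,0.012,0]], dr=[[-0.03,0.004,0.052],[-0.06,0.008,0.104],[-0.079,0.011,0.139],[-0.079,0.011,0.139]], jaw=[0.05,0.05,0.05,0.05])

```text
time: 16.25
tool_pos: [0.5409, 0.1267, 0.2194]
tool_rot: [-2.642, 0.159, -1.991]
contact_force: [-7.5, 0.2, 3.9]
opening: 0.0177
grip_force: 39.9
```

Run:
```python
from h import *
st('right',-.014,141.6+96+13.8)
```

```text
t 16.25 F [-7.5  0.2  3.9] T.z -0.28 open 0.017712937972574935 err mm [ 0.7 -4.5 -2. ] rot [ 0.001 -0.002  0.   ] q [ 0.18  0.19  1.89 -0.29  0.58 -2.29]
```

Call:
apply_moves(delta_pos=[[0,0,0],[0,0,0],[0,0,0]], dr=[[-0.03,0.004,0.052],[-0.059,0.008,0.104],[-0.059,0.008,0.104]], jaw=[0.05,0.05,0.05])

```text
time: 16.5
tool_pos: [0.541, 0.127, 0.2194]
tool_rot: [-2.635, 0.132, -1.939]
contact_force: [-5.4, 2.0, 3.2]
opening: 0.0179
grip_force: 41.3
```

Run:
```python
from h import *
st('right',-.014,141.6+96+17.2)
```

```text
t 16.5 F [-5.4  2.   3.2] T.z -1.02 open 0.01790211810720579 err mm [ 0.6 -4.9 -2. ] rot [ 0.    -0.001  0.002] q [ 0.18  0.19  1.89 -0.29  0.58 -2.35]
```

Call:
apply_moves(delta_pos=[[0,0,0],[0,0,0],[0,0,0]], dr=[[-0.03,0.004,0.052],[-0.059,0.008,0.104],[-0.059,0.008,0.104]], jaw=[0.05,0.05,0.05])

```text
time: 16.75
tool_pos: [0.5412, 0.1274, 0.2195]
tool_rot: [-2.628, 0.104, -1.887]
contact_force: [-5.7, 4.4, 2.1]
opening: 0.0186
grip_force: 42.7
```

Run:
```python
from h import *
st('right',-.014,141.6+96+20.6)
```

```text
t 16.75 F [-5.7  4.4  2.1] T.z -1.18 open 0.018638405559674578 err mm [ 0.4 -5.3 -2. ] rot [-0.001 -0.001  0.001] q [ 0.18  0.19  1.89 -0.29  0.58 -2.41]
```

Call:
apply_moves(delta_pos=[[0,0,0],[0,0,0],[0,0,0],[-0.055,0.008,0.097],[-0.115,0.016,0.2],[-0.115,0.016,0.2],[-0.115,0.016,0.2],[-0.115,0.016,0.2]], dr=[[0,0,0],[0,0,0],[0,0,0],[0,0,0],[0,0,0],[0,0,0],[0,0,0],[0,0,0]], jaw=[0.5,0.5,0.5,0.5,0.5,0.5,0.5,0.5])

```text
time: 17.42
tool_pos: [0.496, 0.133, 0.2994]
tool_rot: [-2.626, 0.102, -1.885]
contact_force: [-0.2, -0.7, -0.8]
opening: 0.0458
grip_force: 0.0
```

Run:
```python
from h import *
st('right',.077,141.6+96+20.6)
plan([pose('lid',.075,180)])
```

```text
t 17.4167 F [-0.2 -0.7 -0.8] T.z -0.07 open 0.04575873219841891 err mm [-0.  -4.7 -3. ] rot [ 0.     0.001 -0.001] q [ 0.22  0.03  1.84 -0.25  0.8  -2.45]
dp [-0.023, 0.068, -0.023] dr [0.452, -0.061, -0.788] rows 3.6
dp [-0.023, 0.069, -0.024] dr [0.451, -0.061, -0.788] rows 3.6
dp [-0.024, 0.068, -0.023] dr [0.452, -0.062, -0.788] rows 3.6
--
```

Call:
apply_moves(delta_pos=[[-0.023,0.068,-0.023],[-0.023,0.068,-0.023],[-0.023,0.068,-0.023],[-0.023,0.068,-0.023]], dr=[[0.452,-0.061,-0.788],[0.452,-0.061,-0.788],[0.452,-0.061,-0.788],[0.452,-0.061,-0.788]], jaw=[0.5,0.5,0.5,0.5])

```text
time: 17.75
tool_pos: [0.4863, 0.1603, 0.2873]
tool_rot: [-2.719, 0.31, -2.305]
contact_force: [-0.2, 0.4, 0.4]
opening: 0.0456
grip_force: 0.0
```

Call:
apply_moves(delta_pos=[[-0.023,0.069,-0.024],[-0.023,0.069,-0.024],[-0.023,0.069,-0.024],[-0.023,0.069,-0.024]], dr=[[0.452,-0.061,-0.788],[0.452,-0.061,-0.788],[0.452,-0.061,-0.788],[0.452,-0.061,-0.788]], jaw=[0.5,0.5,0.5,0.5])

```text
time: 18.08
tool_pos: [0.4771, 0.1879, 0.2776]
tool_rot: [-2.898, 0.463, -2.769]
contact_force: [-0.1, -0.2, 0.7]
opening: 0.0459
grip_force: 0.0
```

Call:
apply_moves(delta_pos=[[-0.023,0.068,-0.023],[-0.023,0.068,-0.023],[-0.023,0.068,-0.023],[-0.023,0.068,-0.023],[-0.023,0.068,-0.023],[-0.023,0.068,-0.023]], dr=[[0.452,-0.061,-0.788],[0.452,-0.061,-0.788],[0.452,-0.061,-0.788],[0.452,-0.061,-0.788],[0.452,-0.061,-0.788],[0.452,-0.061,-0.788]], jaw=[0.5,0.5,0.5,0.5,0.5,0.5])

```text
time: 18.58
tool_pos: [0.4682, 0.2147, 0.2694]
tool_rot: [-3.14, 0.52, 3.01]
contact_force: [0.8, 0.1, -0.3]
opening: 0.0457
grip_force: 0.0
```

Run:
```python
from h import *
st('lid',.075,180)
plan([pose('lid',-.016,180)])
im=eyes.read_camera('side');cv2.imwrite('pics/s2.png',cv2.resize(im[90:230,120:280,::-1],None,fx=4,fy=4))
print(knobs('top',eyes.read_camera('top')))
```

```text
t 18.5833 F [ 0.8  0.1 -0.3] T.z 0.01 open 0.04572442713981675 err mm [0.9 0.4 1.7] rot [-0.    -0.003 -0.004] q [ 0.45  0.09  1.85 -0.4   0.79 -0.76]
dp [0.113, -0.014, -0.192] dr [0.002, -0.007, -0.007] rows 2.1
--
[(array([158.6010929 , 176.57923497]), np.int32(183), np.float64(-1.5287624358051566)), (array([213.60891089, 185.45544554]), np.int32(202), np.float64(0.4694005709673805))]
```

View pics/s2.png

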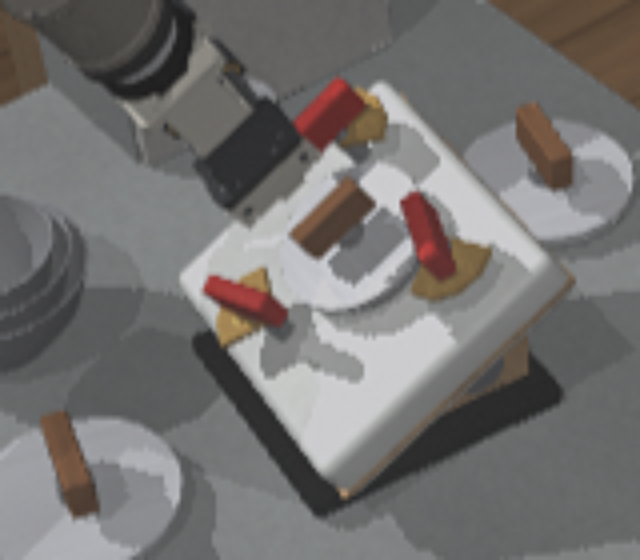

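The side view shows all three plates swung clear of the lid, and the gripper in line with the brown lid grip at crop (333,217). Now I descend and grip.

Call:
apply_moves(delta_pos=[[0.056,-0.007,-0.096],[0.084,-0.01,-0.144],[0.113,-0.014,-0.192],[0.113,-0.014,-0.192],[0.113,-0.014,-0.192],[0.113,-0.014,-0.192],[0.113,-0.014,-0.192],[0.113,-0.014,-0.192]], dr=[[0,0,0],[0,0,0],[0,0,0],[0,0,0],[0,0,0],[0,0,0],[0,0,0],[0,0,0]], jaw=[0.5,0.5,0.5,0.5,0.05,0.05,0.05,0.05])

```text
time: 19.35
tool_pos: [0.5136, 0.2098, 0.1959]
tool_rot: [3.138, 0.525, 3.006]
contact_force: [0.2, -0.1, -1.3]
opening: 0.024
grip_force: 0.0
```

Call:
apply_moves(delta_pos=[[0,0,0],[0,0,0],[0,0,0],[0,0,0]], dr=[[0,0,0],[0,0,0],[0,0,0],[0,0,0]], jaw=[0.05,0.05,0.05,0.05])

```text
time: 19.68
tool_pos: [0.5135, 0.2099, 0.1956]
tool_rot: [3.138, 0.525, 3.006]
contact_force: [-5.5, 1.7, 6.5]
opening: 0.0176
grip_force: 40.0
```

Run:
```python
from h import *
st('lid',-.016,180)
```

```text
t 19.6833 F [-5.5  1.7  6.5] T.z 0.06 open 0.01762980826373791 err mm [-1.7 -1.  -2.6] rot [-0.003  0.001  0.   ] q [ 0.39  0.24  1.9  -0.47  0.59 -0.7 ]
```

Call:
apply_moves(delta_pos=[[-0.012,0.002,0.022],[-0.025,0.003,0.043],[-0.043,0.006,0.076],[-0.062,0.008,0.108],[-0.087,0.012,0.152],[-0.111,0.015,0.195],[-0.111,0.015,0.195],[-0.111,0.015,0.195]], dr=[[0,0,0],[0,0,0],[0,0,0],[0,0,0],[0,0,0],[0,0,0],[0,0,0],[0,0,0]], jaw=[0.05,0.05,0.05,0.05,0.05,0.05,0.05,0.05])

```text
time: 20.35
tool_pos: [0.4687, 0.2157, 0.2733]
tool_rot: [3.138, 0.524, 3.005]
contact_force: [0.5, -0.2, -3.0]
opening: 0.0178
grip_force: 40.0
```

Run:
```python
from h import *
o=telemetry.observe(); print(o['contact_force'],o['torque'],o['opening'])
d=R.from_euler('z',np.degrees(PM[3])+180,degrees=True)*R.from_euler('x',np.pi)
mid=np.array([.49,.0,.30]); 
# TCP above lid underside
p,r=now()
plan([(mid,d),(np.array([.509,-.233,.20]),d)])
```

```text
[ 0.45949995 -0.16483639 -3.01744097] [ 1.01160187e-01  6.21617144e-01 -5.22209549e-04] 0.017825709667800827
dp [0.027, -0.27, 0.033] dr [0.068, 0.52, -0.001] rows 2.6
dp [0.026, -0.269, 0.034] dr [0.067, 0.52, -0.0] rows 2.6
--
dp [0.048, -0.583, -0.25] dr [0.0, -0.0, -0.0] rows 6.1
--
```

Call:
apply_moves(delta_pos=[[0,0,0.07],[0,0,0.14],[0.01,-0.07,0.14],[0.02,-0.15,0.14],[0.03,-0.24,0.14],[0.04,-0.33,0.14],[0.05,-0.42,0.14],[0.053,-0.54,0.14]], dr=[[0,0,0],[0,0,0],[0,0,0],[0,0,0],[0,0,0],[0,0,0],[0,0,0],[0,0,0]], jaw=[0.05,0.05,0.05,0.05,0.05,0.05,0.05,0.05])

```text
time: 21.02
tool_pos: [0.4898, 0.0044, 0.3269]
tool_rot: [3.14, 0.521, 3.006]
contact_force: [0.8, -0.6, -3.6]
opening: 0.0175
grip_force: 40.0
```

Call:
apply_moves(delta_pos=[[0,-0.07,0],[0,-0.14,0],[0,-0.2,0],[0,-0.25,0],[0,-0.25,0],[0,-0.25,0]], dr=[[0.014,0.104,0],[0.027,0.208,0],[0.041,0.312,0],[0.054,0.416,0],[0.067,0.52,0],[0.067,0.52,0]], jaw=[0.05,0.05,0.05,0.05,0.05,0.05])

```text
time: 21.52
tool_pos: [0.4908, -0.0963, 0.3268]
tool_rot: [-3.142, 0.257, 3.003]
contact_force: [0.6, 0.7, -3.4]
opening: 0.0178
grip_force: 40.0
```

Call:
apply_moves(delta_pos=[[0,-0.07,-0.03],[0,-0.14,-0.06],[0,-0.2,-0.09],[0,-0.25,-0.12],[0,-0.25,-0.12],[0,-0.25,-0.12]], dr=[[0.014,0.104,0],[0.027,0.208,0],[0.041,0.312,0],[0.054,0.416,0],[0.067,0.52,0],[0.067,0.52,0]], jaw=[0.05,0.05,0.05,0.05,0.05,0.05])

```text
time: 22.02
tool_pos: [0.4905, -0.1947, 0.2778]
tool_rot: [-3.141, -0.005, 3.006]
contact_force: [0.4, 0.5, -2.6]
opening: 0.0177
grip_force: 40.0
```

Run:
```python
from h import *
o=telemetry.observe(); print(o['contact_force'],o['torque'],o['opening'],o['tool_pos'],o['qpos'].round(2))
d=R.from_euler('z',np.degrees(PM[3])+180,degrees=True)*R.from_euler('x',np.pi)
print((d*now()[1].inv()).as_rotvec())
plan([(np.array([.509,-.233,.13]),d)])
cv2.imwrite('pics/s3.png',cv2.resize(eyes.read_camera('side')[100:310,200:380,::-1],None,fx=2.8,fy=2.8))
```

```text
[ 0.36425489  0.46109966 -2.64265781] [ 0.04474767 -0.02371394 -0.019488  ] 0.017705264642771695 [ 0.49045405 -0.19474286  0.27775241] [-0.52  0.32  1.42 -0.    1.41 -1.96]
[-8.44048259e-05 -5.43788352e-03 -6.55547619e-05]
dp [0.046, -0.096, -0.369] dr [-0.0, -0.011, -0.0] rows 3.7
--
```

View pics/s3.png

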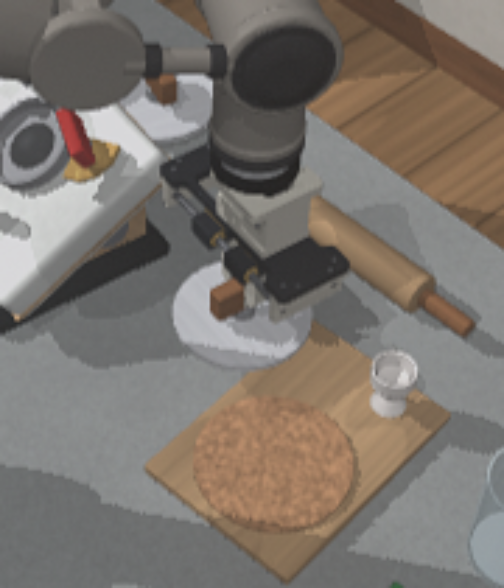

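The side view shows the lid held level over the board's left edge; the mat centre is at crop (274,462), matching the estimate, and the egg cup is clear at (393,380). Lower to just above the mat.

Call:
apply_moves(delta_pos=[[0.023,-0.048,-0.08],[0.046,-0.096,-0.16],[0.046,-0.096,-0.24],[0.046,-0.096,-0.32],[0.046,-0.096,-0.4],[0.046,-0.096,-0.46],[0.046,-0.096,-0.49],[0.046,-0.096,-0.49]], dr=[[0,-0.011,0],[0,-0.011,0],[0,-0.011,0],[0,-0.011,0],[0,-0.011,0],[0,-0.011,0],[0,-0.011,0],[0,-0.011,0]], jaw=[0.05,0.05,0.05,0.05,0.05,0.05,0.05,0.05])

```text
time: 22.73
tool_pos: [0.5068, -0.2305, 0.0818]
tool_rot: [3.14, 0.001, 3.007]
contact_force: [-0.2, 0.7, -2.9]
opening: 0.0176
grip_force: 40.0
```

Call:
apply_moves(delta_pos=[[0,0,-0.02],[0,0,-0.03],[0,0,-0.04],[0,0,-0.04]], dr=[[0,0,0],[0,0,0],[0,0,0],[0,0,0]], jaw=[0.05,0.05,0.05,0.05])

```text
time: 23.07
tool_pos: [0.5086, -0.2325, 0.0685]
tool_rot: [-3.14, 0.005, 3.007]
contact_force: [0.9, 0.1, -2.9]
opening: 0.0174
grip_force: 40.0
```

Run:
```python
from h import *
o=telemetry.observe(); print(o['contact_force'],o['torque'],o['opening'],o['tool_pos'],o['tool_rot'])
```

```text
[ 0.91231799  0.11120712 -2.94197797] [0.08818496 0.02349015 0.00846138] 0.017389686907151577 [ 0.5085841  -0.23251153  0.06848419] [-3.14017874  0.00478234  3.00667071]
```

Call:
apply_moves(delta_pos=[[0,0,-0.005],[0,0,-0.01],[0,0,-0.015],[0,0,-0.02],[0,0,-0.024],[0,0,-0.028],[0,0,-0.028]], dr=[[0,-0.008,0],[0,-0.008,0],[0,-0.008,0],[0,-0.008,0],[0,-0.008,0],[0,-0.008,0],[0,-0.008,0]], jaw=[0.05,0.05,0.05,0.05,0.05,0.05,0.05])

```text
time: 23.65
tool_pos: [0.509, -0.233, 0.0607]
tool_rot: [-3.14, 0.01, 3.007]
contact_force: [-8.7, 3.8, 24.1]
opening: 0.0175
grip_force: 40.0
```

Call:
apply_moves(delta_pos=[[0,0,-0.004],[0,0,-0.004],[0,0,-0.004]], dr=[[0,0,0],[0,0,0],[0,0,0]], jaw=[0.05,0.05,0.05])

```text
time: 23.9
tool_pos: [0.5091, -0.233, 0.0606]
tool_rot: [-3.139, 0.011, 3.007]
contact_force: [-11.6, 6.1, 36.7]
opening: 0.0181
grip_force: 40.0
```

Contact is made at z≈0.0607. Relieve the pressing force, then open and retreat straight up.

Call:
apply_moves(delta_pos=[[0,0,0.004],[0,0,0.007],[0,0,0.007],[0,0,0.007]], dr=[[0,0,0],[0,0,0],[0,0,0],[0,0,0]], jaw=[0.05,0.05,0.05,0.05])

```text
time: 24.23
tool_pos: [0.509, -0.233, 0.0607]
tool_rot: [-3.14, 0.01, 3.007]
contact_force: [-3.4, 2.3, 15.5]
opening: 0.0178
grip_force: 40.0
```

Call:
apply_moves(delta_pos=[[0,0,0],[0,0,0],[0,0,0],[0,0,0],[0,0,0.05],[0,0,0.15],[0,0,0.3],[0,0,0.3]], dr=[[0,0,0],[0,0,0],[0,0,0],[0,0,0],[0,0,0],[0,0,0],[0,0,0],[0,0,0]], jaw=[0.5,0.5,0.5,0.5,0.5,0.5,0.5,0.5])

```text
time: 24.9
tool_pos: [0.5101, -0.2336, 0.1832]
tool_rot: [-3.138, 0.014, 3.007]
contact_force: [0.9, 0.0, 0.3]
opening: 0.0457
grip_force: 0.0
```

Call:
apply_moves(delta_pos=[[-0.1,0,0.1],[-0.3,0,0.15],[-0.3,0,0.15],[-0.3,0,0.15],[-0.3,0,0.15],[-0.3,0,0.15]], dr=[[0,0,0],[0,0,0],[0,0,0],[0,0,0],[0,0,0],[0,0,0]], jaw=[0.5,0.5,0.5,0.5,0.5,0.5])

```text
time: 25.4
tool_pos: [0.3889, -0.233, 0.2387]
tool_rot: [-3.14, 0.01, 3.005]
contact_force: [0.9, -0.5, -0.9]
opening: 0.0458
grip_force: 0.0
```

Run:
```python
from h import *
o=telemetry.observe(); print(o['time'],o['contact_force'],o['tool_pos'])
t=eyes.read_camera('top')[90:290,90:430,::-1]
cv2.imwrite('pics/t4.png',cv2.resize(t,None,fx=2.3,fy=2.3)); print(knobs('top',eyes.read_camera('top')))
```

```text
25.4 [ 0.92169745 -0.52997212 -0.86455086] [ 0.38886329 -0.23302204  0.23867061]
[(array([158.61413043, 176.51630435]), np.int32(184), np.float64(-1.525588321577032)), (array([213.5049505 , 185.48514851]), np.int32(202), np.float64(0.4599211303925513)), (array([182.98930481, 223.17112299]), np.int32(187), np.float64(-0.2992481266636637))]
```

View pics/t4.png

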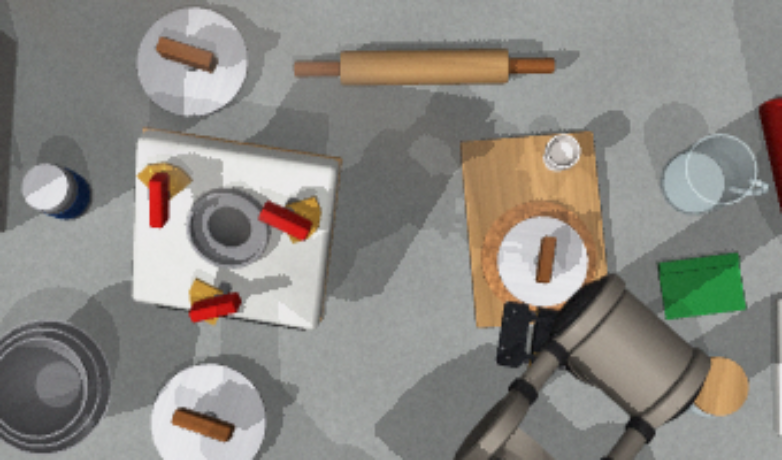

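The top view shows the lid at crop (543,260), centred on the mat at about (539,258). All three clamps are open, the bystanders are unmoved and the arm is clear.

```bash
python3 -c "
from cell import job
print(job.hand_in())"
```

```text
the job is handed in; nothing more can be done
None
```

I turned all three clamps to their end stops, lifted the lid and set it down flat near the middle of the cork mat, then handed the job in at about 25 s; the hand-in returned no verdict.

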